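# Shut the flap of the sharps tub with the fingertips

## Robot

A 6-joint arm with a two-finger parallel gripper is mounted at the origin on a cart in front of the work surface, level with it; the furniture and walls round the work are solid. World frame = base frame: x ahead of the robot, y to its left, z up, the work surface at z = 0. Lengths are in m, angles in degrees, forces in N, time in s.
With the tool pointing down it reaches from about 0.3 to 0.875 m from the base axis. Payload 4.2 kg.
Tool frame: the origin (TCP) lies between the finger pads; the fingertips stand 25 mm ahead of it and the grasp point (between the pads) lies 6 mm ahead of it (ctrl.tip_reach is the distance from the TCP to the fingertips, in m); z points along the fingers, y is the line along which they close (so a half turn about z gives the same grasp; the last joint's range is limited). The gripper opens to 85 mm and grips with 20 to 120 N. Pads are 22 mm wide; open, the fingers measure 114 mm over their backs; the gripper's body (76 mm by 85 mm) begins 54 mm behind the grasp point. The pads swing forward as they close: fully open they stand 13 mm farther back than shut.
Start: joints at [68.755, 18.312, 89.639, -0, 72.044, -1.146], TCP at [0.198, 0.54, 0.256] pointing down, gripper open.
Joint ranges: [-177.97, 177.97], [-48.28, 115.42], [12.27, 149.76], [-77.06, 257.06], [2.81, 150.46], [-146.56, 146.56]. Speed limits (degrees/s): [147.25, 147.25, 180, 180, 180, 180].

## Interface

Orientations are given as [roll, pitch, yaw] about the fixed x, y, z axes, in that order (R = Rz(yaw) Ry(pitch) Rx(roll)).
In Python, from workcell import ctrl gives the robot as it stands.
- The arm moves only by the shell command python3 -m inch 'ROWS'. ROWS is a JSON object of lists of equal length, an entry for each row: "linear": the shift along the tool's x, y, z in cm, a list of three; "twist": the turn, a rotation vector about the tool's x, y, z in degrees, a list of three; "jaw": the closure, from 0 (fully open) to 1 (shut). In form: {"linear": [[dx, dy, dz], ...], "twist": [[ax, ay, az], ...], "jaw": [jaw, ...]}. A call has exactly 5 rows; each row shifts and turns the commanded pose from where the row before left it, along the tool's axes as they then stand; what a row does not reach is not made up. A row lasts 1/8 s, in which the tool goes at most 62.5 mm and 10.7 degrees, less where a joint would pass 70% of its speed; a pose out of reach is approached as far as the arm can. A call is refused whole if a number of a shift passes 6.25 or a number of a turn 10.7, either way. A call with a gripper value outside its range is refused whole. The fingers move at their own pace and stop on an object; the grip force is fixed at half the most. Time passes only in rows, so rows that do not move let the fingers close, or fill a call up. It gives the time, the measured TCP pose, the force, the opening and the grip force at its end, in the units of the state.
- ctrl.get_state(): the state, without advancing time (a new reading comes with each control period).
- ctrl.grab_frame(name): name is "scene" or "side" or "wrist"; returns (picture, depth): 480x640x3 uint8, red, green, blue; 480x640 float32, m along the optical axis (not along the pixel's ray), 0 where there is no reading.
- ctrl.camera_info(name): a dict with "intrinsics" (3x3 intrinsics, pixels), "R" (3x3) and "t" (3): a world point X has camera coordinates R X + t. Camera axes: x right, y down, z forward; pixel columns grow to the right and rows downward; lengths in m; the calibration is good to about 2 mm. A picture is of the moment at which its call begins: read the wrist's pose just before it. camera_info takes no time and is no camera call; for the wrist camera it gives the pose at the moment of the call.
- ctrl.finish_job(): hands the job in; it is judged then, once.
The state is a dict: "t": time; "q": joint angles; "qd": joint speeds; "tau": joint torques, N m; "eef_pos": TCP position; "orientation": TCP orientation; "wrist_force": force on the tool from outside, world axes, zero at the start; "wrist_torque": the same for the moment, N m; "width": finger opening in m; "grasp_force": force on a finger pad.
Only numpy, scipy, OpenCV 4.12 (cv2) and the standard library are available. Lean on these libraries where they do the work, as an engineer would, in place of code of your own. Each camera call takes 0.05 s, during which the arm holds its last target. There are 200 camera calls.

## Task

The used needle is in the big round sharps tub, but the small flap over the slot in its lid still stands open: swing the flap over with your fingertips and press it gently down until it lies shut, flat on the lid, then take the hand away. Only touch and push: lift nothing, and leave the tub standing where it is. The small steel swab drum is still in use, so leave it alone with its lid open, and do not disturb the pump bottle or the small screw-capped bottle.

Things in the scene. Friction and masses are not known exactly. Their poses are not given: they have to be found in the camera images.
- sharps_tub: the sharps tub: loose round plastic tub 264 mm wide, 216 mm high, about 0.9 kg, with a flat pale lid whose top is 206 mm up; it stands upright, turned any way round. Origin at the centre of its underside, z up. Off centre on the lid is the slot with its flap; the hinge line runs along the tub's y axis and the shut flap reaches from it towards the tub's +x.
- flap_hinge (a point): the middle of the flap's hinge line, a point fixed on the tub at [13, 35, 211] mm in the tub's frame (axes as the tub's). The flap is a plate 78 mm long along the hinge, half to each side of this point, 3 mm thick, reaching 37 mm from the hinge; the finger lip in the middle of its free edge is 28 mm long and reaches to 48 mm from the hinge.
- sharps_tub_flap (a joint): angle of the flap, rad: 0 = shut, flat over the slot, towards the tub's +x; 1.57 = straight up; at most 3.0 = folded back towards the tub's -x. It starts at 1.7 to 2.1, leaning back. The hinge is a little stiff (about 0.5 N at the lip moves it), has no spring and stays where it is left; at 0 it meets a firm stop.
- flap_lip (a point): on the finger lip of the flap, on the face that is uppermost when shut, 40 mm from the hinge line at the middle of the flap; it swings with the flap. When shut it is 215 mm above the worktop.
- swab_drum: small loose steel drum with cotton balls, 68 mm across, body 62 mm high, with a hinged steel lid standing open (140 mm high so); origin at the centre of its underside. To be left alone.
- swab_drum_lid (a joint): angle of the drum's lid, rad: 0 = shut, about 1.57 = upright, 1.92 = fully back; it starts wide open and must stay open
- gel_bottle: loose white pump bottle, 66 mm wide and 187 mm high with its pump head and spout; origin at the centre of its underside. To be left alone.
- iodine: loose small dark-glass bottle with a screw cap, 48 mm wide and 105 mm high; origin at the centre of its underside. To be left alone.

How it is judged:
By the outcome, as a careful person would: the job done as asked, in the order asked, and still so for the second after the job is handed in, with the robot touching nothing.
It also fails if it takes over 38 s, if anything falls off the work surface, if the arm or the gripper's body presses on something with over 40 N, if the wrist force passes 120 N, or if a joint passes its speed limit or range.

## Working session

There is one attempt and no reset: what is moved stays moved. The work goes in short steps, Python scripts to look and compute and a shell command to move; the robot and the scene stay as the last step left them, time stands still between calls to the robot, and variables do not carry over. Pictures are saved under pics/ and viewed, at most 10 in all, crops included, and the job is handed in when it is done.

```bash
mkdir -p pics; ls
cat > h.py <<'E'
import numpy as np, cv2
from workcell import ctrl
def grab(n,save=None):
    ci=ctrl.camera_info(n); im,d=ctrl.grab_frame(n)
    if save: cv2.imwrite('pics/'+save,im[:,:,::-1])
    return im,d,ci
def cloud(d,ci):
    K,R,t=[np.array(ci[k]) for k in('intrinsics','R','t')]
    v,u=np.mgrid[:d.shape[0],:d.shape[1]]
    P=np.stack([(u-K[0,2])/K[0,0]*d,(v-K[1,2])/K[1,1]*d,d],-1)
    W=(P-t)@R; W[d<=0]=np.nan
    return W
E
python3 - <<'E'
from h import *
for n in('scene','side'):
    im,d,ci=grab(n,n+'0.png'); W=cloud(d,ci); np.savez(n+'.npz',im=im,d=d,W=W)
    print(n,-np.array(ci['R']).T@ci['t'],(d>0).mean())
s=ctrl.get_state();print(s)
E
```

```text
pics
scene [-0.23831765 -0.38952531  0.8664779 ] 0.9473209635416666
side [ 0.05281637 -0.43398264  1.08587979] 0.9728385416666666
{'t': 0.1, 'q': array([ 6.87554221e+01,  1.83485087e+01,  8.97004272e+01, -5.60142567e-04,
        7.20446501e+01, -1.14618313e+00]), 'qd': array([-0.04553344, -0.18238006, -0.19303485, -0.00146135, -0.02244455,
       -0.01509879]), 'tau': array([-1.56264574e-03, -4.16418028e+01, -2.34700835e+01, -1.70925969e-04,
        5.07613600e-03, -1.74446518e-05]), 'eef_pos': array([0.1974504 , 0.53961491, 0.25555414]), 'orientation': array([-1.79906422e+02, -1.33956063e-03,  1.59901777e+02]), 'wrist_force': array([-0.00364762,  0.94224452, -1.08837092]), 'wrist_torque': array([-0.03985367, -0.06628847, -0.0269842 ]), 'grasp_force': 0.0, 'width': 0.08520832624458098}
```

View pics/scene0.png

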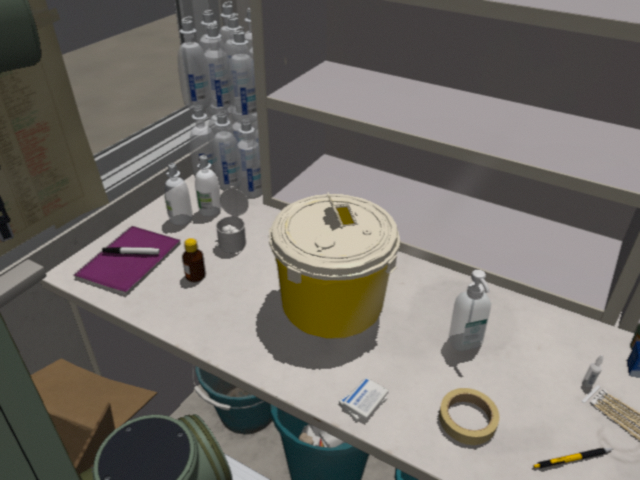

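View pics/side0.png

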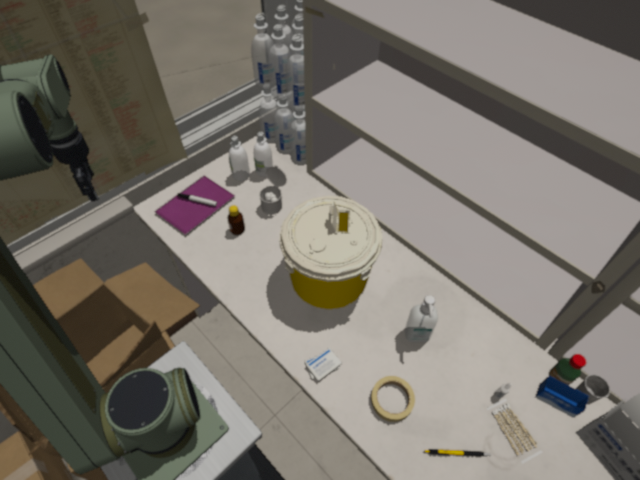

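The scene view shows the tub at about (335,260), with the flap upright near (338,215) and the yellow slot just right of it. The drum is at (231,230), the iodine at (193,262), the pump bottle at (470,315), and shelves stand behind. Next I fit the tub and flap.

Run:
```python
from h import *
crops=[]
for n,(u0,v0) in(('scene',(260,180)),('side',(265,185))):
    z=np.load(n+'.npz'); W=z['W']; im=z['im']
    sub=np.zeros(W.shape[:2],bool); sub[v0:v0+100,u0:u0+150]=1
    m=sub&(W[...,2]>.195)&(W[...,2]<.235)
    m&=(abs(W[...,0]-np.nanmedian(W[m][:,0]))<.2)&(abs(W[...,1]-np.nanmedian(W[m][:,1]))<.2)
    (cx,cy),r=cv2.minEnclosingCircle(W[m][:,:2].astype(np.float32)); print(n,'circle',cx,cy,r)
    f=sub&(W[...,2]>.224)&(np.hypot(W[...,0]-cx,W[...,1]-cy)<.12)
    P=W[f]; print('flap',len(P),P.mean(0),P.min(0),P.max(0)); 
    if len(P)>5:
        c=P.mean(0);U,S,V=np.linalg.svd(P-c);print(S/np.sqrt(len(P)),V)
    hsv=cv2.cvtColor(im,cv2.COLOR_RGB2HSV)
    y=sub&(hsv[...,1]>140)&(np.hypot(W[...,0]-cx,W[...,1]-cy)<.09)&(W[...,2]>.1)
    vs,us=np.nonzero(y); print('slot px',len(us),us.min(),us.max(),vs.min(),vs.max(),W[y].mean(0))
    ring=sub&(W[...,2]>.2)&(W[...,2]<.21); print('lid z',np.nanmedian(W[...,2][m]))
    crops.append(cv2.resize(im[v0:v0+100,u0:u0+150],None,fx=5,fy=5,interpolation=cv2.INTER_CUBIC)[:300])
cv2.imwrite('pics/crop.png',np.vstack(crops)[:,:,::-1])
W=np.load('side.npz')['W']
# obstacle: shelf front and nearby tall things near tub
for zl in (.25,.3,.4,.5,.6,.7):
    s=W[(W[...,2]>zl-.03)&(W[...,2]<zl+.03)&(W[...,0]>.2)&(W[...,1]>-.6)&(W[...,1]<.75)]
    if len(s): print(zl,len(s),np.percentile(s,2,axis=0))
```

```text
scene circle 0.5582959055900574 0.03641589358448982 0.1261688619852066
flap 54 [0.57770833 0.05245318 0.24395669] [0.55900981 0.02664651 0.22455811] [0.61352499 0.0819104  0.25498599]
[0.02055062 0.00724703 0.00124471] [[-0.66895426 -0.71779548 -0.19305401]
 [ 0.43279888 -0.16498533 -0.88626462]
 [ 0.60430565 -0.67642405  0.42102872]]Traceback (most recent call last):
  File "<stdin>", line 15, in <module>
    return umr_minimum(a, axis, None, out, keepdims, initial, where)
ValueError: zero-size array to reduction operation minimum which has no identity
```

Run:
```python
from h import *
crops=[]
for n,(u0,v0) in(('scene',(260,180)),('side',(265,185))):
    z=np.load(n+'.npz'); W=z['W']; im=z['im']
    sub=np.zeros(W.shape[:2],bool); sub[v0:v0+100,u0:u0+150]=1
    m=sub&(W[...,2]>.195)&(W[...,2]<.22)&(np.hypot(W[...,0]-.56,W[...,1]-.036)<.17)
    (cx,cy),r=cv2.minEnclosingCircle(W[m][:,:2].astype(np.float32)); print(n,'circle',cx,cy,r,'z',np.median(W[m][:,2]))
    f=sub&(W[...,2]>.222)&(np.hypot(W[...,0]-cx,W[...,1]-cy)<.12)
    P=W[f]; c=P.mean(0);U,S,V=np.linalg.svd(P-c);print(n,len(P),c,P.min(0),P.max(0),'\n',S/np.sqrt(len(P)),V)
    vs,us=np.nonzero(f);print(us.min(),us.max(),vs.min(),vs.max())
    crops.append(cv2.resize(im[v0:v0+75,u0:u0+150],None,fx=4,fy=4,interpolation=cv2.INTER_CUBIC))
cv2.imwrite('pics/crop.png',np.vstack(crops)[:,:,::-1])
for zl in (.25,.3,.4,.5,.6,.7):
    s=W[(abs(W[...,2]-zl)<.03)&(W[...,0]>.3)&(W[...,1]>-.6)&(W[...,1]<.5)&(np.hypot(W[...,0]-.56,W[...,1]-.036)>.15)]
    if len(s): print(zl,len(s),np.percentile(s,2,axis=0),np.median(s,axis=0))
```

```text
scene circle 0.5582959055900574 0.03641589358448982 0.1261688619852066 z 0.20497524999038053
scene 54 [0.57770833 0.05245318 0.24395669] [0.55900981 0.02664651 0.22455811] [0.61352499 0.0819104  0.25498599] 
 [0.02055062 0.00724703 0.00124471] [[-0.66895426 -0.71779548 -0.19305401]
 [ 0.43279888 -0.16498533 -0.88626462]
 [ 0.60430565 -0.67642405  0.42102872]]
327 339 192 220
side circle 0.5581653118133545 0.036632079631090164 0.12931863963603973 z 0.20794766923008998
side 133 [0.58480073 0.0572058  0.23966392] [0.5569148  0.02983541 0.22219412] [0.61727162 0.08504662 0.25736901] 
 [0.02114738 0.01055079 0.00109818] [[-0.73735323 -0.67536175 -0.01402606]
 [-0.27706034  0.28342441  0.9181003 ]
 [ 0.6160745  -0.68085029  0.39609986]]
329 335 201 229
0.25 1214 [ 0.79110403 -0.5456491   0.22152364] [ 0.80030309 -0.48961598  0.25149014]
0.3 30862 [ 0.79812054 -0.5189521   0.29166203] [ 0.91406869 -0.15838568  0.31722132]
0.4 3449 [ 0.79773894 -0.52772007  0.37061389] [0.89732931 0.33809283 0.38525627]
0.5 875 [0.79692622 0.35932728 0.47050418] [0.83776745 0.36306552 0.49648471]
0.6 27039 [ 0.79850879 -0.38443159  0.57819368] [ 0.89008153 -0.13636121  0.60231178]
0.7 544 [ 1.08287005 -0.24677328  0.67023177] [ 1.08635725 -0.21578952  0.67909797]
```

View pics/crop.png

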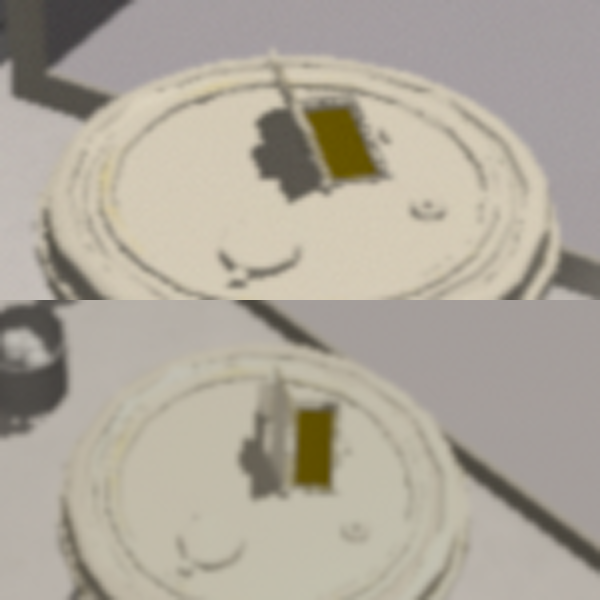

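The crop is clear: the flap stands left of the slot and leans back (yaw about −48°, flap about 2.0 rad). The hinge works out at about (0.593, 0.049), which agrees with the tub centre plus the given offset. The pushing direction is (0.669, −0.743). Now I lift, turn the hand to yaw 132 and close the fingers.

```bash
python3 -c "from workcell import ctrl;print(ctrl.tip_reach)"
python3 -m inch '{"linear":[[0,0,-3],[0,0,-3],[0,0,-3],[0,0,-1],[0,0,0]],"twist":[[0,0,9.3],[0,0,9.3],[0,0,9.3],[0,0,0],[0,0,0]],"jaw":[1,1,1,1,1]}'
python3 -m inch '{"linear":[[-3,0,0],[-5.5,0,0],[-5.5,0,0],[-5.5,-1,0],[-5.5,-1,0]],"twist":[[0,0,0],[0,0,0],[0,0,0],[0,0,0],[0,0,0]],"jaw":[1,1,1,1,1]}'
python3 -m inch '{"linear":[[-5.5,-1,0],[-5.5,0,0],[-5.5,0,0],[-2,0,0],[0,0,0]],"twist":[[0,0,0],[0,0,0],[0,0,0],[0,0,0],[0,0,0]],"jaw":[1,1,1,1,1]}'
```

```text
0.025
t: 0.72
eef_pos: [0.1976, 0.5399, 0.356]
orientation: [180.0, 0.0, 132.1]
wrist_force: [0.1, -0.4, -0.6]
width: 0.0
grasp_force: 0.0
t: 1.35
eef_pos: [0.3504, 0.3389, 0.3544]
orientation: [-179.8, 0.0, 132.1]
wrist_force: [-0.0, 0.2, 0.1]
width: 0.0001
grasp_force: 0.0
t: 1.98
eef_pos: [0.4666, 0.1955, 0.3544]
orientation: [-179.8, -0.1, 131.9]
wrist_force: [-1.0, 0.4, 1.1]
width: 0.0001
grasp_force: 0.0
```

```bash
python3 -m inch '{"linear":[[-3,0,0],[-3,-0.3,0],[-2,0,0],[0,0,0],[0,0,0]],"twist":[[0,0,0],[0,0,0],[0,0,0],[0,0,0],[0,0,0]],"jaw":[1,1,1,1,1]}'
python3 - <<'E'
from h import *
im,d,ci=grab('wrist','w1.png'); W=cloud(d,ci); np.savez('w1.npz',im=im,d=d,W=W)
print(ctrl.get_state()['eef_pos'],-np.array(ci['R']).T@ci['t'])
f=(W[...,2]>.220)&(W[...,2]<.265)&(np.hypot(W[...,0]-.585,W[...,1]-.057)<.06)
P=W[f];print(len(P))
if len(P)>9:
    c=P.mean(0);V=np.linalg.svd(P-c,full_matrices=False)[2];print(c,P.min(0),P.max(0),V)
E
```

```text
t: 2.6
eef_pos: [0.5171, 0.136, 0.3561]
orientation: [-180.0, -0.1, 132.1]
wrist_force: [-0.4, -0.1, 0.6]
width: -0.0002
grasp_force: 0.0
[0.51704087 0.13604979 0.35628042] [0.47114622 0.18698749 0.47387436]
0
```

View pics/w1.png

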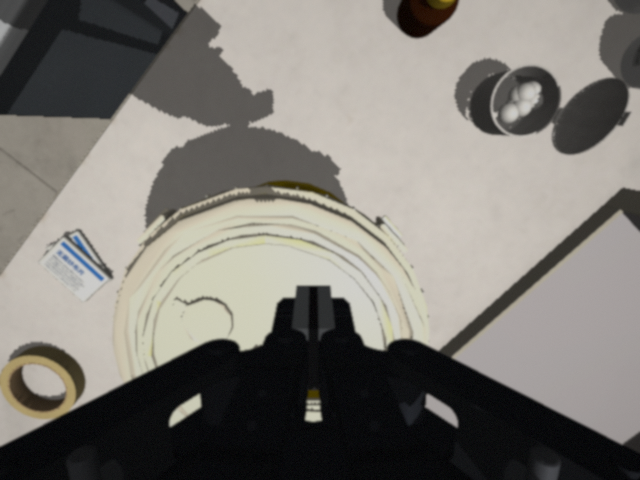

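The wrist view shows the fingers (tips near (313,290)) lined up with the slot and hiding the flap. The drum at (525,100) and the iodine at (425,10) are well clear. I go down behind the flap, then push it forward.

```bash
python3 -m inch '{"linear":[[-2.5,0,1],[-2.5,0,2],[0,0,3],[0,0,3],[0,0,0]],"twist":[[0,0,0],[0,0,0],[0,0,0],[0,0,0],[0,0,0]],"jaw":[1,1,1,1,1]}'
python3 - <<'E'
from h import *
im,d,ci=grab('side','s1.png'); 
s=ctrl.get_state();p=s['eef_pos'];print(p,s['wrist_force'],'hinge frame x',(p[:2]-[.593,.0495])@[.669,-.743],'y',(p[:2]-[.593,.0495])@[.743,.669])
cv2.imwrite('pics/s1c.png',cv2.resize(im[130:300,230:430],None,fx=3,fy=3)[:,:,::-1])
E
```

```text
t: 3.28
eef_pos: [0.5495, 0.0986, 0.2644]
orientation: [-179.8, -0.2, 132.1]
wrist_force: [-0.9, -0.3, -0.3]
width: 0.0001
grasp_force: 0.0
[0.55061646 0.09865999 0.26620292] [0.30065705 0.6190756  0.95170486] hinge frame x -0.06488046270932042 y 0.0013970581087665512
```

View pics/s1c.png

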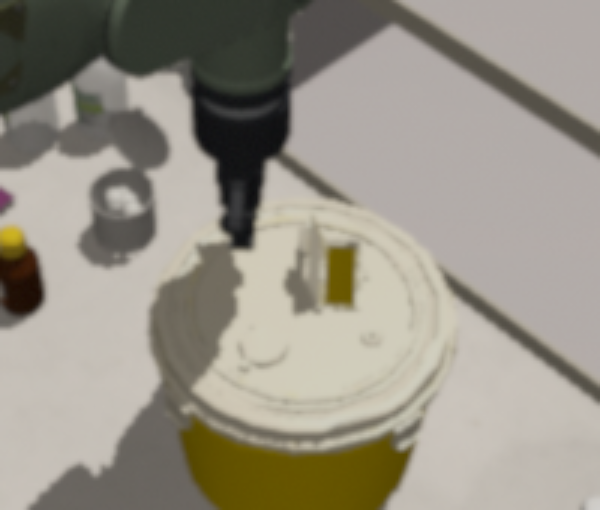

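The fingers hang clear behind the flap (fingertips at about (240,240) in the crop, flap at (312,260)). I push forward slowly.

```bash
python3 -m inch '{"linear":[[-1.5,0,0],[-1.5,0,0],[-1,0,0],[-0.8,0,0],[-0.7,0,0]],"twist":[[0,0,0],[0,0,0],[0,0,0],[0,0,0],[0,0,0]],"jaw":[1,1,1,1,1]}'
python3 -m inch '{"linear":[[-0.7,0,0],[-0.7,0,0],[-0.7,0,0],[-0.7,0,0],[0,0,0]],"twist":[[0,0,0],[0,0,0],[0,0,0],[0,0,0],[0,0,0]],"jaw":[1,1,1,1,1]}'
python3 - <<'E'
from h import *
im,d,ci=grab('side','s2.png'); 
s=ctrl.get_state();p=s['eef_pos'];print(p,s['wrist_force'],'hinge frame x',(p[:2]-[.593,.0495])@[.669,-.743],'y',(p[:2]-[.593,.0495])@[.743,.669])
cv2.imwrite('pics/s2c.png',cv2.resize(im[130:300,230:430],None,fx=3,fy=3)[:,:,::-1])
E
```

```text
t: 3.95
eef_pos: [0.5883, 0.0566, 0.2663]
orientation: [180.0, -0.0, 132.0]
wrist_force: [-0.9, 0.9, 0.5]
width: -0.0001
grasp_force: 0.3
t: 4.58
eef_pos: [0.6072, 0.0358, 0.2663]
orientation: [180.0, 0.0, 132.0]
wrist_force: [1.1, -0.3, -0.2]
width: 0.0003
grasp_force: 0.0
[0.60696044 0.03606933 0.2663482 ] [-0.83784922  0.25884166  0.43979674] hinge frame x 0.019318524510275194 y 0.0013874853115845311
```

View pics/s2c.png

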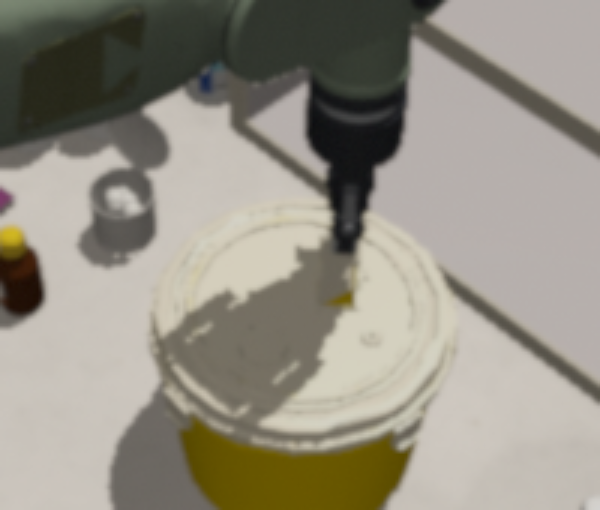

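The flap has swung past upright over the slot, which is now mostly covered, at about (340,285). I follow it forward and down.

```bash
python3 -m inch '{"linear":[[-0.4,0,0.4],[-0.4,0,0.5],[-0.3,0,0.6],[0,0,0.5],[0,0,0.2]],"twist":[[0,0,0],[0,0,0],[0,0,0],[0,0,0],[0,0,0]],"jaw":[1,1,1,1,1]}'
python3 -m inch '{"linear":[[0,0,0.1],[0,0,0.1],[0,0,0.1],[0,0,0],[0,0,0]],"twist":[[0,0,0],[0,0,0],[0,0,0],[0,0,0],[0,0,0]],"jaw":[1,1,1,1,1]}'
```

```text
t: 5.25
eef_pos: [0.6138, 0.0281, 0.2437]
orientation: [-180.0, -0.0, 132.0]
wrist_force: [1.0, -0.6, 0.7]
width: 0.0004
grasp_force: 0.2
t: 5.88
eef_pos: [0.614, 0.0282, 0.2413]
orientation: [180.0, -0.0, 132.0]
wrist_force: [0.6, 0.4, -0.0]
width: -0.0001
grasp_force: 0.0
```

```bash
python3 -m inch '{"linear":[[0,0,0.1],[0,0,0],[0,0,0.1],[0,0,0],[0,0,0]],"twist":[[0,0,0],[0,0,0],[0,0,0],[0,0,0],[0,0,0]],"jaw":[1,1,1,1,1]}'
```

```text
t: 6.5
eef_pos: [0.614, 0.0282, 0.2393]
orientation: [180.0, -0.0, 132.0]
wrist_force: [0.1, -0.0, 0.3]
width: 0.0
grasp_force: 0.1
```

```bash
python3 -m inch '{"linear":[[0,0,0.1],[0,0,0],[0,0,0.1],[0,0,0],[0,0,0]],"twist":[[0,0,0],[0,0,0],[0,0,0],[0,0,0],[0,0,0]],"jaw":[1,1,1,1,1]}'
```

```text
t: 7.12
eef_pos: [0.6141, 0.0282, 0.2387]
orientation: [179.9, 0.1, 132.0]
wrist_force: [-2.1, 0.4, 7.7]
width: -0.0001
grasp_force: 3.9
```

There is firm contact at 7.7 N with the tips at 214 mm, which matches the shut height of 215 mm. I lift straight off, back away and check.

```bash
python3 -m inch '{"linear":[[0,0,-0.5],[0,0,-2],[0,0,-4],[0,0,-4],[0,0,-2]],"twist":[[0,0,0],[0,0,0],[0,0,0],[0,0,0],[0,0,0]],"jaw":[1,1,1,1,1]}'
python3 -m inch '{"linear":[[3,0,0],[5.5,0,0],[5.5,0,0],[4,0,0],[0,0,0]],"twist":[[0,0,0],[0,0,0],[0,0,0],[0,0,0],[0,0,0]],"jaw":[1,1,1,1,1]}'
python3 - <<'E'
from h import *
im,d,ci=grab('side','s3.png'); W=cloud(d,ci)
cv2.imwrite('pics/s3c.png',cv2.resize(im[130:300,230:430],None,fx=3,fy=3)[:,:,::-1])
a=np.array([.669,-.743]);b=np.array([.743,.669]);r=W[...,:2]-[.593,.0495];x=r@a;y=r@b
for lo in range(-20,70,8):
    m=(x>lo/1e3)&(x<lo/1e3+.008)&(abs(y)<.012)&(W[...,2]>.1)&(W[...,2]<.3)
    print(lo,m.sum(),np.round(np.median(W[...,2][m]),4),np.round(W[...,2][m].max(),4))
m=(W[...,2]>.195)&(W[...,2]<.22)&(np.hypot(W[...,0]-.56,W[...,1]-.036)<.17)
print(cv2.minEnclosingCircle(W[m][:,:2].astype(np.float32)))
E
```

```text
t: 7.75
eef_pos: [0.6145, 0.0282, 0.3645]
orientation: [179.9, 0.1, 132.0]
wrist_force: [0.1, -0.6, -0.3]
width: 0.0002
grasp_force: 0.0
t: 8.38
eef_pos: [0.492, 0.1635, 0.3624]
orientation: [180.0, -0.0, 132.2]
wrist_force: [0.6, -0.9, 0.1]
width: -0.0002
grasp_force: 0.0
-20 23 0.2092 0.2121
-12 24 0.2089 0.2137
-4 24 0.2147 0.2169
4 21 0.2145 0.2188
12 22 0.2144 0.2191
20 23 0.215 0.2181
28 22 0.2143 0.2175
36 34 0.2166 0.2195
44 20 0.2082 0.2129
52 26 0.2073 0.212
60 23 0.208 0.2113
68 23 0.2088 0.2126
((0.5583828091621399, 0.03825060650706291), 0.12860901653766632)
```

View pics/s3c.png

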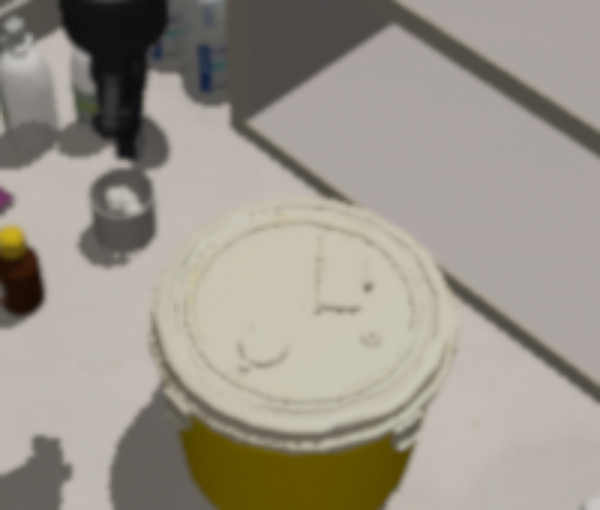

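The flap lies flat over the slot (no yellow showing at about (340,275)). Its plate is level to within about 0.5 mm, the lip is at 215–217 mm, and the tub has not moved. The arm is clear.

```bash
python3 -c "from workcell import ctrl;print(ctrl.finish_job())"
```

```text
the job is handed in; nothing more can be done
None
```

The flap is shut flat on the sharps tub's lid, the tub stands where it was, the drum and both bottles were not touched, and the job was handed in at about 8.4 s with the arm clear.

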